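# Clear the parts box and hold its lid half open

### The arm

A 6-joint arm with a two-finger parallel gripper is mounted at the origin on the work surface. World frame = base frame: x ahead of the robot, y to its left, z up, the work surface at z = 0. Lengths are in m, angles in rad, forces in N, time in s.
With the tool pointing down it reaches from about 0.35 to 0.975 m from the base axis. Payload 4.9 kg.
Tool frame: the origin (TCP) lies between the finger pads; the fingertips stand 22 mm ahead of it and the grasp point (between the pads) lies 3 mm ahead of it; z points along the fingers, y is the line along which they close (so a half turn about z gives the same grasp; the last joint's range is limited). The gripper opens to 85 mm and grips with 20 to 120 N. Pads are 22 mm wide; open, the fingers measure 114 mm over their backs; the gripper's body (76 mm by 85 mm) begins 54 mm behind the grasp point. The pads swing forward as they close: fully open they stand 13 mm farther back than shut.
Start: joints at [-1.344, 0.053, 1.613, -0, 1.476, -0.119], TCP at [0.212, -0.588, 0.253] pointing down, gripper open.
Joint ranges: [-3.01, 3.01], [-1.01, 2.22], [0.06, 2.58], [-1.02, 4.17], [0.09, 2.62], [-3.14, 3.14]. Speed limits (rad/s): [2.57, 2.57, 3.14, 3.14, 3.14, 3.14].

### API

Orientations are given as a unit quaternion [w, x, y, z].
In Python, from plant import state, grab_frame, get_calibration, job_done, recognise, regions_of gives the robot as it stands.
- The arm moves only by the tool apply_moves, never from a script. Its argument "targets" is a list of rows, each an object with "translation": the shift along the tool's x, y, z normalised to -1 to 1, where 1 is 100 mm, a list of three; "twist": the turn about the tool's z normalised to -1 to 1, where 1 is 0.1 rad; "hand": the opening, from 0 (shut) to 1 (fully open). A call has 1 to 8 rows; each row shifts and turns the commanded pose from where the row before left it, along the tool's axes as they then stand; what a row does not reach is not made up. A row lasts 1/10 s, in which the tool goes at most 50 mm and 8.59 degrees, less where a joint would pass 70% of its speed; a pose out of reach is approached as far as the arm can. A call with a number of a shift or a turn outside -1 to 1 is refused whole. A call with a gripper value outside its range is refused whole. The fingers move at their own pace and stop on an object; the grip force is fixed at half the most. Time passes only in rows, so rows that do not move let the fingers close. It gives the time, the measured TCP pose, the force, the opening and the grip force at its end, in the units of the state.
- state(): the state, without advancing time (a new reading comes with each control period).
- grab_frame(name): name is "scene" or "top" or "wrist"; returns the picture (480x640x3 uint8, red, green, blue); there is no depth.
- get_calibration(name): a dict with "camera_matrix" (3x3 intrinsics, pixels), "pose" (4x4, takes a point from camera to world coordinates). Camera axes: x right, y up, looking along -z (the intrinsics and any distortion apply to the point x, -y, -z); pixel columns grow to the right and rows downward; lengths in m; the calibration is good to about 2 mm. A picture is of the moment at which its call begins: read the wrist's pose just before it. get_calibration takes no time and is no camera call; for the wrist camera it gives the pose at the moment of the call.
- job_done(): hands the job in; it is judged then, once.
Trained networks look in the newest picture that a camera, given by its name, has taken for a name from the list of things; names that differ only in an ending like _2 or _b are one class to them, and where a whole thing is asked for, a point or a joint stands for the part that bears it (a point fixed in the world has none). Each returns a list of dicts, best first, with "score" (0 to 1); they miss things now and then, are a little off and sometimes report something else, mostly with a low value. They report only what shows in the picture. A call takes as long as a camera call. They do not tell look-alikes from the thing itself.
- recognise(camera, query): "point" ([x, y, z] in m, in world coordinates, good to about 4 mm: the middle of the surface that is visible of it).
- regions_of(camera, query): "pixels" (480x640 bool, what is visible of it).
The state is a dict: "time": time; "joint_pos": joint angles; "joint_vel": joint speeds; "joint_efforts": joint torques, N m; "tool_pos": TCP position; "tool_rot": TCP orientation; "contact_force": force on the tool from outside, world axes, zero at the start; "ft_torque": the same for the moment, N m; "gripper_width": opening from 0.0 (shut) to 1.0 (fully open); "grasp_force": force on a finger pad.
Only numpy, scipy, OpenCV 4.12 (cv2) and the standard library are available. Lean on these libraries where they do the work, as an engineer would, in place of code of your own. Each camera call takes 0.05 s, during which the arm holds its last target. There are 200 camera calls.

### The job

In the carburettor shop, put the two crumpled paper balls lying on the shut lid of the grey steel parts box into the open waste bin, keeping the lid shut meanwhile. Then, so that the clerk across the counter can reach in, lift the lid with the gripper to 50 degrees from shut and finish there, still holding it: it falls shut if let go, and nothing else may prop it. Leave the bin standing, and leave the bottle, the drink can and the loose carburettor on the counter where they are.

Things in the scene. Friction and masses are not known exactly. Their poses are not given: they have to be found in the camera images.
- box: grey steel parts box, 220 (x, hinge to front) x 270 (y) x 100 mm high without lid, fixed to the counter. Origin: centre of its underside, on the counter. Its x axis points from the hinge side (towards the robot) to the front (away from the robot), y along the hinge, z up. Turned up to 0.3 rad either way and on either side of the robot's centre line.
- lid (a joint): angle of the box's lid in rad: 0 shut, growing as its far edge rises towards the robot; 50 degrees = 0.873; stops at 1.9. The lid is a flat grey steel plate 4 mm thick, 224 x 274 mm, top face 104 mm above the counter when shut; hinge along the box's edge nearest the robot, 110 mm from the box's centre. No spring, hardly any friction: it falls shut by its own weight of about 0.4 kg (0.3 to 0.55).
- lid_handle (a point): middle of the lid's handle: a round steel bar 12 mm thick and 110 mm long, parallel to the hinge, on two posts at its ends, near the lid's far edge. Bar axis is 195 mm from the hinge line along the lid and 40 mm above the hinge line square to the lid (36 mm above the lid's top face, 30 mm gap beneath the bar). Its axes turn with the lid: x along the lid away from the hinge, y along the bar, z out of the lid's top face. A gripper holding the bar may turn about it.
- lid_hinge (a point): middle of the hinge line, 100 mm above the counter; axes as for the handle.
- wad1_mid (a point): centre of a crumpled white paper ball, a stiff chunky lump about 42 mm high and 38 to 52 mm wide, 20 g, lying on the shut lid between the hinge and the handle, centre 21 mm above the lid.
- wad2_mid (a point): centre of the other, like paper ball, on the other half of the lid (to the left or right of the first).
- bin: open-topped dark steel waste bin, 200 x 200 mm, 120 mm high, walls 4 mm, 0.8 kg, standing loose on the counter on the other side of the centre line from the box. Origin: centre of its underside; z up, x and y along its sides.
- bottle: bystander: black plastic bottle, 60 mm across, 160 mm high, origin at its foot.
- can: bystander: plain aluminium drink can, 66 mm across, 115 mm high, origin at its foot.
- carb: bystander: loose metal carburettor, about 140 x 110 x 86 mm high, origin at the centre of its underside.
Mind the look-alikes: they are no part of the job. Leave any orange look-alike of the part that bears wad2_mid alone.

How it is judged:
On the way, in this order (a step that is already met when the one before it is completed fails the run):
1. both paper balls are in the bin and the lid is still shut (x of wad1_mid in the frame of bin between -0.1 and 0.1 m and y of wad1_mid in the frame of bin between -0.1 and 0.1 m and z of wad1_mid in the frame of bin between 0 and 0.105 m and x of wad2_mid in the frame of bin between -0.1 and 0.1 m and y of wad2_mid in the frame of bin between -0.1 and 0.1 m and z of wad2_mid in the frame of bin between 0 and 0.105 m and value of joint lid below 0.12 rad), for 0.2 s.
2. the lid is held by the gripper at 50 degrees, within 7 (value of joint lid between 0.75 and 0.995 rad and contact force between the fingers and lid above 0.4 N), for 0.3 s.
At the end, for the whole second after the job is handed in: The gripper still holds the lid, at rest, at 50 degrees from shut (43 to 57), with its fingers touching it and nothing else propping it; both paper balls lie in the upright bin, below its rim (all of step 2 and x of wad1_mid in the frame of bin between -0.1 and 0.1 m and y of wad1_mid in the frame of bin between -0.1 and 0.1 m and z of wad1_mid in the frame of bin between 0 and 0.105 m and x of wad2_mid in the frame of bin between -0.1 and 0.1 m and y of wad2_mid in the frame of bin between -0.1 and 0.1 m and z of wad2_mid in the frame of bin between 0 and 0.105 m and velocity of joint lid between -0.15 and 0.15 rad/s and contact force between lid and bottle below 0.3 N and contact force between lid and can below 0.3 N and contact force between lid and carb below 0.3 N and contact force between lid and bin below 0.3 N and angle between bin's own z axis and vertical below 0.2 rad); the arm keeps its last pose, push and grip.
It fails at once if the lid is lifted before both paper balls are in the bin (value of joint lid above 0.2 rad and not (x of wad1_mid in the frame of bin between -0.1 and 0.1 m and y of wad1_mid in the frame of bin between -0.1 and 0.1 m and z of wad1_mid in the frame of bin between 0 and 0.105 m and x of wad2_mid in the frame of bin between -0.1 and 0.1 m and y of wad2_mid in the frame of bin between -0.1 and 0.1 m and z of wad2_mid in the frame of bin between 0 and 0.105 m)).
It fails at once if the bin is shoved more than 60 mm or tipped (distance of bin from where it was at the start of the episode above 0.06 m or angle between bin's own z axis and vertical above 0.4 rad).
It fails at once if the bottle, can or carburettor is shifted more than 30 mm or knocked over (distance of any of bottle, can, carb from where it was at the start of the episode above 0.03 m or angle between any of bottle, can, carb's own z axis and vertical above 0.4 rad).
It also fails if it takes over 72 s, if anything falls off the work surface, if the arm or the gripper's body presses on something with over 40 N, if the wrist force passes 120 N, or if a joint passes its speed limit or range.

## Working session

There is one attempt and no reset: what is moved stays moved. The work goes in short steps, Python scripts to look and compute and a tool call to move; the robot and the scene stay as the last step left them, time stands still between calls to the robot, and variables do not carry over. Pictures are saved under pics/ and viewed, at most 10 in all, crops included, and the job is handed in when it is done.

Besides the shell and the picture viewer there is one more tool, called after "Emit:" as name([rows], argument=value, ...), one row to a line, values as JSON. apply_moves: Moves the arm, as the interface text tells. Its arguments: {"type":"object","properties":{"targets":{"type":"array"}},"required":["targets"]}

```bash
mkdir -p pics; ls; cat > h.py <<'E'
import numpy as np, cv2
from plant import *
def save(cam,name):
    im=grab_frame(cam); cv2.imwrite('pics/'+name,cv2.cvtColor(im,cv2.COLOR_RGB2BGR)); return im
def ray(cam,uv,z):
    c=get_calibration(cam);K=np.array(c['camera_matrix']);T=np.array(c['pose'])
    d=np.linalg.inv(K)@[uv[0],uv[1],1]; d=T[:3,:3]@(d*[1,-1,-1]); o=T[:3,3]
    return o+d*(z-o[2])/d[2]
E
python3 - <<'E'
from h import *
np.set_printoptions(precision=3,suppress=True)
print(state()['tool_pos'],state()['tool_rot'],{k:v for k,v in get_calibration('top').items() if k not in('camera_matrix','pose')})
save('top','top1.png');save('scene','scene1.png')
for q in ['box','lid','lid_handle','wad1_mid','bin','bottle','can','carb']:
    for cam in ['top','scene']:
        print(q,cam,[(np.round(r['point'],3),round(r['score'],2)) for r in recognise(cam,q)])
E
```

```text
pics
[ 0.212 -0.587  0.252] [-0.001  0.985  0.172 -0.   ] {}
box top [(array([0.578, 0.202, 0.107]), 0.95)]
box scene [(array([0.618, 0.259, 0.105]), 0.89)]
lid top [(array([0.582, 0.2  , 0.107]), 0.48)]
lid scene [(array([0.602, 0.223, 0.106]), 0.56)]
lid_handle top [(array([0.592, 0.202, 0.105]), 0.85)]
lid_handle scene [(array([0.603, 0.222, 0.102]), 0.63)]
wad1_mid top [(array([0.55, 0.13, 0.15]), 0.78), (array([0.572, 0.302, 0.145]), 0.48)]
wad1_mid scene [(array([0.558, 0.144, 0.133]), 0.57), (array([0.602, 0.221, 0.104]), 0.51)]
bin top [(array([ 0.614, -0.2  ,  0.008]), 0.85)]
bin scene [(array([ 0.598, -0.178,  0.064]), 0.82)]
bottle top [(array([ 0.611, -0.453,  0.105]), 0.88), (array([ 0.418, -0.475,  0.054]), 0.58)]
bottle scene [(array([ 0.628, -0.446,  0.078]), 0.71)]
can top [(array([0.551, 0.47 , 0.113]), 0.96)]
can scene [(array([0.57 , 0.491, 0.093]), 0.63)]
carb top [(array([ 0.414, -0.478,  0.058]), 0.97)]
carb scene [(array([ 0.422, -0.452,  0.058]), 0.82)]
```

View pics/top1.png

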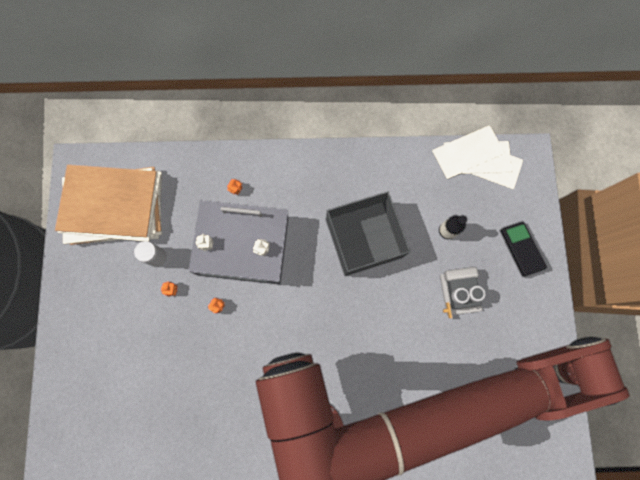

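View pics/scene1.png

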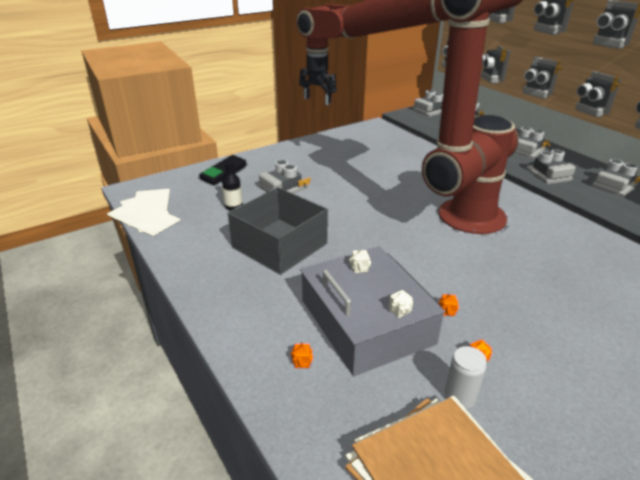

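The top view shows the white balls on the lid at about (261,247) and (204,241), the handle at (240,211), lid corners at about (198,201), (288,209), (281,282) and (191,274), and the bin rim centred near (366,234). The orange look-alikes lie on the counter. The scene view agrees.

```bash
python3 - <<'E'
from h import *
np.set_printoptions(precision=3,suppress=True)
im=grab_frame('top').astype(int)
# white blobs and bar
w=(im.min(2)>165).astype(np.uint8); w[:, :180]=0; w[:,300:]=0; w[:190]=0; w[290:]=0
n,l,s,c=cv2.connectedComponentsWithStats(w)
for i in range(1,n):
    if s[i,4]>8: print('white',s[i],c[i],ray('top',c[i],.13))
for r in regions_of('top','lid_handle')[:1]+regions_of('top','box')[:1]:
    m=r['pixels'].astype(np.uint8); pts=np.argwhere(m)[:,::-1].astype(np.float32)
    b=cv2.boxPoints(cv2.minAreaRect(pts)); print('lid',r['score'],len(pts)); print([ray('top',p,.104) for p in b])
for r in regions_of('top','bin')[:1]:
    pts=np.argwhere(r['pixels'])[:,::-1].astype(np.float32)
    b=cv2.boxPoints(cv2.minAreaRect(pts)); print('bin',b,[ray('top',p,.12) for p in b])
print('bar ends',ray('top',(221,210),.14),ray('top',(260,213),.14))
cv2.imwrite('pics/crop.png',cv2.resize(cv2.cvtColor(im[180:300,170:430].astype(np.uint8),cv2.COLOR_RGB2BGR),None,fx=3,fy=3,interpolation=cv2.INTER_CUBIC))
E
```

```text
white [ 180  190  120   59 2127] [232.428 205.494] [0.683 0.216 0.13 ]
white [221 207  38   7  98] [239.663 209.878] [0.669 0.194 0.13 ]
white [195 233  15  15 164] [202.055 240.872] [0.576 0.306 0.13 ]
white [253 239  15  16 183] [259.557 246.546] [0.555 0.135 0.13 ]
white [180 269 120  21 810] [230.215 284.167] [0.445 0.221 0.13 ]
lid 0.9 5994
[array([0.491, 0.353, 0.104]), array([0.715, 0.334, 0.104]), array([0.676, 0.053, 0.104]), array([0.454, 0.08 , 0.104])]
lid 0.65 6539
[array([0.478, 0.354, 0.104]), array([0.714, 0.336, 0.104]), array([0.677, 0.048, 0.104]), array([0.442, 0.075, 0.104])]
bin [[322.027 211.386]
 [388.179 188.754]
 [410.319 253.47 ]
 [344.166 276.101]] [array([ 0.661, -0.055,  0.12 ]), array([ 0.728, -0.26 ,  0.12 ]), array([ 0.525, -0.315,  0.12 ]), array([ 0.462, -0.114,  0.12 ])]
bar ends [0.667 0.249 0.14 ] [0.655 0.132 0.14 ]
```

View pics/crop.png

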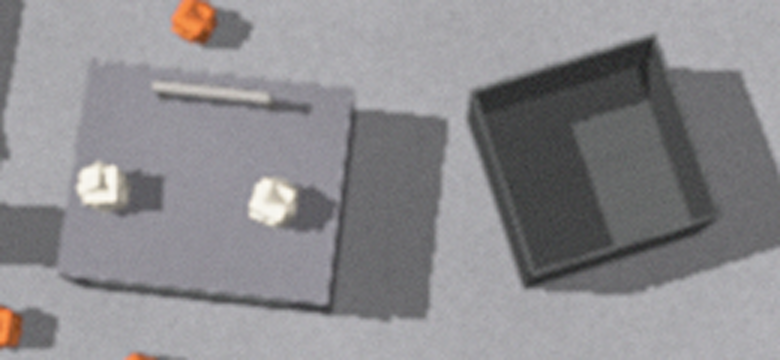

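The crop confirms the lid (yaw about -0.11) and the bin (centre about (0.594,-0.186)). The handle is near (0.667,0.195). I'll use one tool yaw throughout, about 1.46, so the fingers close along the box's x axis. I turn the tool first.

Emit:
apply_moves([
  {"translation": [0,0,0],"twist": -1,"hand": 1},
  {"translation": [0,0,0],"twist": -1,"hand": 1},
  {"translation": [0,0,0],"twist": -1,"hand": 1},
  {"translation": [0,0,0],"twist": -1,"hand": 1},
  {"translation": [0,0,0],"twist": -1,"hand": 1},
  {"translation": [0,0,0],"twist": -1,"hand": 1},
  {"translation": [0,0,0],"twist": -1,"hand": 1},
  {"translation": [0,0,0],"twist": -1,"hand": 1},
])

```text
time: 1.9
tool_pos: [0.2118, -0.588, 0.2533]
tool_rot: [0.0, 0.839, 0.544, 0.0]
contact_force: [-0.2, -0.2, -0.7]
gripper_width: 1.0
grasp_force: 0.0
```

Emit:
apply_moves([
  {"translation": [0,0,0],"twist": -1,"hand": 1},
  {"translation": [0,0,0],"twist": -1,"hand": 1},
  {"translation": [0,0,0],"twist": -1,"hand": 1},
  {"translation": [0,0,0],"twist": -0.14,"hand": 1},
  {"translation": [0,0,0],"twist": 0,"hand": 1},
])

```text
time: 2.4
tool_pos: [0.2119, -0.588, 0.2533]
tool_rot: [-0.0, 0.746, 0.666, -0.0]
contact_force: [0.6, -0.8, -0.7]
gripper_width: 0.998
grasp_force: 0.0
```

```bash
cat >> h.py <<'E'
from scipy.spatial.transform import Rotation as R
np.set_printoptions(precision=3,suppress=True)
def go(x,y,z):
    s=state(); q=s['tool_rot']; M=R.from_quat([q[1],q[2],q[3],q[0]]).as_matrix()
    print('t',round(s['time'],2),'pos',np.array(s['tool_pos']),'yaw',np.arctan2(M[1,0],M[0,0]),'tz',M[:,2],'j',np.array(s['joint_pos']),'F',np.array(s['contact_force']),'g',s['gripper_width'],s['grasp_force'])
    print('units to go',10*M.T@(np.array([x,y,z])-s['tool_pos']))
E
python3 -c "
from h import *
go(.555,.135,.253)"
```

```text
t 2.4 pos [ 0.212 -0.588  0.253] yaw 1.4582195528247663 tz [-0. -0. -1.] j [-1.344  0.053  1.613 -0.     1.476 -1.231] F [ 0.635 -0.753 -0.657] g 0.9976149670916481 0.0
units to go [7.569 2.598 0.003]
```

Emit:
apply_moves([
  {"translation": [0.2,0.1,0],"twist": 0,"hand": 1},
  {"translation": [0.44,0.15,0],"twist": 0,"hand": 1},
  {"translation": [0.44,0.15,0],"twist": 0,"hand": 1},
  {"translation": [0.44,0.15,0],"twist": 0,"hand": 1},
  {"translation": [0.44,0.15,0],"twist": 0,"hand": 1},
  {"translation": [0.44,0.15,0],"twist": 0,"hand": 1},
  {"translation": [0.44,0.15,0],"twist": 0,"hand": 1},
  {"translation": [0.44,0.15,0],"twist": 0,"hand": 1},
])

```text
time: 3.2
tool_pos: [0.3629, -0.273, 0.2536]
tool_rot: [0.0, 0.746, 0.666, 0.0]
contact_force: [0.6, -0.3, 0.6]
gripper_width: 1.0
grasp_force: 0.0
```

Emit:
apply_moves([
  {"translation": [0.44,0.15,0],"twist": 0,"hand": 1},
  {"translation": [0.44,0.15,0],"twist": 0,"hand": 1},
  {"translation": [0.44,0.15,0],"twist": 0,"hand": 1},
  {"translation": [0.44,0.15,0],"twist": 0,"hand": 1},
  {"translation": [0.44,0.15,0],"twist": 0,"hand": 1},
  {"translation": [0.44,0.15,0],"twist": 0,"hand": 1},
  {"translation": [0.44,0.15,0],"twist": 0,"hand": 1},
  {"translation": [0.44,0.15,0],"twist": 0,"hand": 1},
])

```text
time: 4.0
tool_pos: [0.5213, 0.0638, 0.2536]
tool_rot: [0.0, 0.746, 0.666, 0.0]
contact_force: [0.3, -0.4, -0.4]
gripper_width: 0.997
grasp_force: 0.0
```

Emit:
apply_moves([
  {"translation": [0.44,0.15,0],"twist": 0,"hand": 1},
  {"translation": [0.3,0.1,0],"twist": 0,"hand": 1},
  {"translation": [0,0,0],"twist": 0,"hand": 1},
  {"translation": [0,0,0],"twist": 0,"hand": 1},
])

```text
time: 4.4
tool_pos: [0.5537, 0.133, 0.2531]
tool_rot: [-0.0, 0.745, 0.667, -0.0]
contact_force: [0.1, 0.0, 0.4]
gripper_width: 1.009
grasp_force: 0.0
```

```bash
python3 -c "
from h import *
go(.555,.135,.253)
save('wrist','w1.png')
for q in ['wad1_mid','lid_handle','lid']: print(q,[(np.round(r['point'],3),round(r['score'],2)) for r in recognise('wrist',q)])
"
```

```text
t 4.4 pos [0.554 0.133 0.253] yaw 1.4600989030750848 tz [-0.001 -0.    -1.   ] j [ 0.105 -0.079  1.743 -0.     1.478  0.216] F [0.118 0.006 0.367] g 1.0085922358918056 0.0
units to go [0.021 0.011 0.001]
wad1_mid [(array([0.559, 0.132, 0.145]), 0.87)]
lid_handle [(array([0.588, 0.19 , 0.105]), 0.65)]
lid [(array([0.586, 0.183, 0.103]), 0.66)]
```

View pics/w1.png

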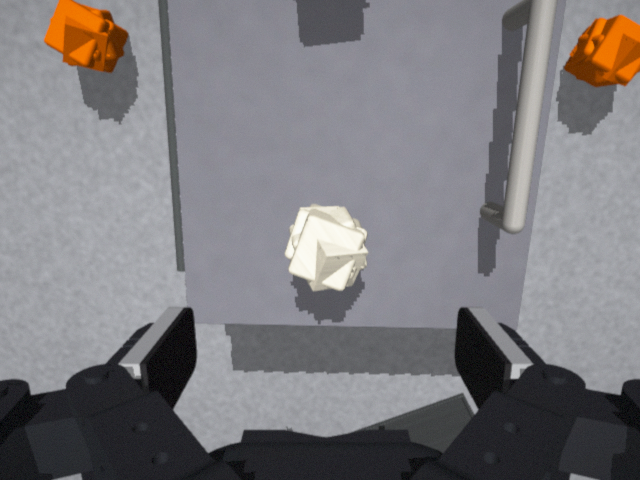

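The wrist view shows the ball at (328,247), the bar's near end at (516,228) and its left edge running up to about (545,0), with the lid's near edge from (187,323) to (518,328). Next I turn these into positions.

```bash
python3 -c "
from h import *
print('wad',ray('wrist',(328,247),.127))
print('bar',ray('wrist',(516,225),.14),ray('wrist',(541,5),.14))
print('lid edge y-',ray('wrist',(187,323),.104),ray('wrist',(518,328),.104))
p=ray('wrist',(328,247),.127)
go(p[0],p[1],.135)
"
```

```text
wad [0.554 0.128 0.127]
bar [0.659 0.133 0.14 ] [0.671 0.242 0.14 ]
lid edge y- [0.452 0.079 0.104] [0.675 0.05  0.104]
t 4.6 pos [0.554 0.132 0.253] yaw 1.4579453989399194 tz [ 0. -0. -1.] j [ 0.103 -0.08   1.745 -0.     1.477  0.215] F [ 0.497 -0.149 -0.389] g 1.00213458860727 0.0
units to go [-0.033  0.007  1.184]
```

Emit:
apply_moves([
  {"translation": [-0.02,0.01,0.3],"twist": 0,"hand": 1},
  {"translation": [0,0,0.3],"twist": 0,"hand": 1},
  {"translation": [0,0,0.3],"twist": 0,"hand": 1},
  {"translation": [0,0,0.2],"twist": 0,"hand": 1},
  {"translation": [0,0,0.08],"twist": 0,"hand": 1},
  {"translation": [0,0,0],"twist": 0,"hand": 1},
])

```text
time: 5.2
tool_pos: [0.5537, 0.1297, 0.1343]
tool_rot: [-0.001, 0.746, 0.666, -0.001]
contact_force: [-0.7, 0.7, -0.4]
gripper_width: 1.001
grasp_force: 0.0
```

Emit:
apply_moves([
  {"translation": [0,0,0],"twist": 0,"hand": 0},
  {"translation": [0,0,0],"twist": 0,"hand": 0},
  {"translation": [0,0,0],"twist": 0,"hand": 0},
  {"translation": [0,0,0],"twist": 0,"hand": 0},
  {"translation": [0,0,0],"twist": 0,"hand": 0},
  {"translation": [0,0,0],"twist": 0,"hand": 0},
  {"translation": [0,0,0],"twist": 0,"hand": 0},
])

```text
time: 5.9
tool_pos: [0.5561, 0.1306, 0.1379]
tool_rot: [0.001, 0.745, 0.667, 0.002]
contact_force: [-0.7, -1.2, 5.0]
gripper_width: 0.538
grasp_force: 60.3
```

Emit:
apply_moves([
  {"translation": [0,0,-0.2],"twist": 0,"hand": 0},
  {"translation": [0,0,-0.4],"twist": 0,"hand": 0},
  {"translation": [0,0,-0.4],"twist": 0,"hand": 0},
  {"translation": [-0.2,0.05,-0.2],"twist": 0,"hand": 0},
  {"translation": [-0.4,0.1,0],"twist": 0,"hand": 0},
  {"translation": [-0.4,0.1,0],"twist": 0,"hand": 0},
  {"translation": [-0.4,0.1,0],"twist": 0,"hand": 0},
  {"translation": [-0.4,0.1,0],"twist": 0,"hand": 0},
])

```text
time: 6.7
tool_pos: [0.5794, -0.0548, 0.256]
tool_rot: [0.0, 0.745, 0.667, 0.0]
contact_force: [0.4, 0.2, -0.4]
gripper_width: 0.539
grasp_force: 60.3
```

Emit:
apply_moves([
  {"translation": [-0.4,0.1,0],"twist": 0,"hand": 0},
  {"translation": [-0.4,0.1,0],"twist": 0,"hand": 0},
  {"translation": [-0.4,0.1,0],"twist": 0,"hand": 0},
  {"translation": [-0.24,0.05,0],"twist": 0,"hand": 0},
  {"translation": [0,0,0],"twist": 0,"hand": 0},
  {"translation": [0,0,0],"twist": 0,"hand": 0},
])

```text
time: 7.3
tool_pos: [0.5981, -0.2005, 0.2554]
tool_rot: [-0.0, 0.746, 0.666, 0.0]
contact_force: [0.2, -0.0, 0.6]
gripper_width: 0.542
grasp_force: 60.3
```

```bash
python3 -c "
from h import *
go(.6,-.2,.14)
save('top','top2.png')
for q in ['wad1_mid','bin']: print(q,[(np.round(r['point'],3),round(r['score'],2)) for r in recognise('top',q)])
im=cv2.imread('pics/top2.png');cv2.imwrite('pics/top2c.png',cv2.resize(im[150:320,150:480],None,fx=2.4,fy=2.4))
"
```

```text
t 7.3 pos [ 0.598 -0.201  0.255] yaw 1.4589095534485523 tz [-0.     0.001 -1.   ] j [-0.442  0.065  1.596  0.001  1.48  -0.33 ] F [ 0.179 -0.001  0.602] g 0.5415805782059865 60.267432080581784
units to go [0.007 0.018 1.154]
wad1_mid [(array([ 0.59 , -0.18 ,  0.254]), 0.56)]
bin [(array([ 0.642, -0.127,  0.019]), 0.88), (array([ 0.591, -0.18 ,  0.255]), 0.34)]
```

View pics/top2c.png

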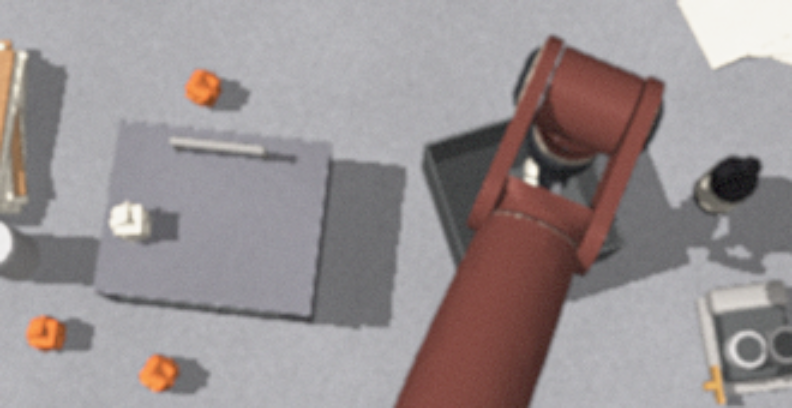

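The gripper is over the bin, with the white ball just visible between the fingers (crop about (530,170)). I lower it and release.

Emit:
apply_moves([
  {"translation": [0,0,0.3],"twist": 0,"hand": 0},
  {"translation": [0,0,0.4],"twist": 0,"hand": 0},
  {"translation": [0,0,0.4],"twist": 0,"hand": 0},
  {"translation": [0,0,0.2],"twist": 0,"hand": 0},
  {"translation": [0,0,0],"twist": 0,"hand": 0},
  {"translation": [0,0,0],"twist": 0,"hand": 1},
  {"translation": [0,0,0],"twist": 0,"hand": 1},
  {"translation": [0,0,0],"twist": 0,"hand": 1},
])

```text
time: 8.25
tool_pos: [0.5996, -0.2008, 0.128]
tool_rot: [0.002, 0.745, 0.667, 0.001]
contact_force: [1.1, 0.7, 0.4]
gripper_width: 0.995
grasp_force: 0.0
```

Emit:
apply_moves([
  {"translation": [0,0,0],"twist": 0,"hand": 1},
  {"translation": [0,0,0],"twist": 0,"hand": 1},
  {"translation": [0,0,0],"twist": 0,"hand": 1},
  {"translation": [0,0,-0.3],"twist": 0,"hand": 1},
  {"translation": [0,0,-0.4],"twist": 0,"hand": 1},
  {"translation": [0,0,-0.4],"twist": 0,"hand": 1},
  {"translation": [0,0,-0.2],"twist": 0,"hand": 1},
  {"translation": [0.2,0,0],"twist": 0,"hand": 1},
])

```text
time: 9.05
tool_pos: [0.6021, -0.1828, 0.261]
tool_rot: [0.004, 0.746, 0.666, 0.002]
contact_force: [0.0, -0.2, 0.8]
gripper_width: 0.997
grasp_force: 0.0
```

```bash
python3 -c "
from h import *
for c in ['wrist','scene','top']:
  grab_frame(c); print([(np.round(r['point'],3),round(r['score'],2)) for r in recognise(c,'wad1_mid')])
go(.573,.300,.253)
"
```

```text
[(array([ 0.604, -0.193,  0.044]), 0.69)]
[(array([ 0.601, -0.188,  0.044]), 0.52)]
[(array([0.573, 0.303, 0.144]), 0.53), (array([0.578, 0.198, 0.107]), 0.48)]
t 9.35 pos [ 0.6   -0.181  0.254] yaw 1.4596016894362065 tz [-0.002  0.    -1.   ] j [-0.411  0.057  1.607 -0.     1.479 -0.3  ] F [ 0.486 -0.29  -0.005] g 1.0019904347159754 0.0
units to go [ 4.748 -0.801  0.014]
```

Emit:
apply_moves([
  {"translation": [0.25,-0.04,0],"twist": 0,"hand": 1},
  {"translation": [0.45,-0.08,0],"twist": 0,"hand": 1},
  {"translation": [0.45,-0.08,0],"twist": 0,"hand": 1},
  {"translation": [0.45,-0.08,0],"twist": 0,"hand": 1},
  {"translation": [0.45,-0.08,0],"twist": 0,"hand": 1},
  {"translation": [0.45,-0.08,0],"twist": 0,"hand": 1},
  {"translation": [0.45,-0.08,0],"twist": 0,"hand": 1},
  {"translation": [0.45,-0.08,0],"twist": 0,"hand": 1},
])

```text
time: 10.15
tool_pos: [0.5779, 0.1652, 0.2545]
tool_rot: [-0.0, 0.745, 0.667, -0.001]
contact_force: [0.1, -1.2, -0.1]
gripper_width: 1.004
grasp_force: 0.0
```

Emit:
apply_moves([
  {"translation": [0.45,-0.08,0],"twist": 0,"hand": 1},
  {"translation": [0.45,-0.08,0],"twist": 0,"hand": 1},
  {"translation": [0.3,-0.05,0],"twist": 0,"hand": 1},
  {"translation": [0.1,-0.03,0],"twist": 0,"hand": 1},
  {"translation": [0,0,0],"twist": 0,"hand": 1},
  {"translation": [0,0,0],"twist": 0,"hand": 1},
])

```text
time: 10.75
tool_pos: [0.5692, 0.2946, 0.2548]
tool_rot: [0.0, 0.746, 0.666, -0.001]
contact_force: [-0.3, 0.1, 0.6]
gripper_width: 1.001
grasp_force: 0.0
```

```bash
python3 -c "
from h import *
im=grab_frame('wrist'); c=get_calibration('wrist')
for r in regions_of('wrist','wad2_mid'):
  p=np.argwhere(r['pixels'])[:,::-1]; u=p.mean(0); print(r['score'],len(p),u,im[r['pixels']].mean(0),ray('wrist',u,.127))
print([(np.round(r['point'],3),round(r['score'],2)) for r in recognise('wrist','wad2_mid')])
go(.573,.3,.135)
"
```

```text
0.81 5189 [330.792 232.966] [229.82  227.09  215.037] [0.572 0.299 0.127]
0.8 3230 [117.886 247.207] [198.807  98.219   4.915] [0.445 0.304 0.127]
0.69 3329 [579.5   259.018] [196.731  96.394   6.299] [0.718 0.266 0.127]
[(array([0.768, 0.235, 0.042]), 0.92), (array([0.457, 0.433, 0.043]), 0.9), (array([0.573, 0.299, 0.142]), 0.82), (array([0.397, 0.285, 0.036]), 0.71), (array([0.586, 0.258, 0.108]), 0.64)]
t 10.9 pos [0.569 0.294 0.255] yaw 1.4577644658737925 tz [-0. -0. -1.] j [ 0.361  0.089  1.572 -0.     1.481  0.474] F [0.429 0.054 0.124] g 0.9966814694717964 0.0
units to go [0.061 0.03  1.203]
```

Emit:
apply_moves([
  {"translation": [0.05,0.03,0.3],"twist": 0,"hand": 1},
  {"translation": [0,0,0.3],"twist": 0,"hand": 1},
  {"translation": [0,0,0.3],"twist": 0,"hand": 1},
  {"translation": [0,0,0.2],"twist": 0,"hand": 1},
  {"translation": [0,0,0.08],"twist": 0,"hand": 1},
  {"translation": [0,0,0],"twist": 0,"hand": 1},
])

```text
time: 11.5
tool_pos: [0.572, 0.2994, 0.136]
tool_rot: [-0.0, 0.746, 0.666, -0.001]
contact_force: [0.2, -1.1, 0.9]
gripper_width: 1.0
grasp_force: 0.0
```

Emit:
apply_moves([
  {"translation": [0,0,0],"twist": 0,"hand": 0},
  {"translation": [0,0,0],"twist": 0,"hand": 0},
  {"translation": [0,0,0],"twist": 0,"hand": 0},
  {"translation": [0,0,0],"twist": 0,"hand": 0},
  {"translation": [0,0,0],"twist": 0,"hand": 0},
  {"translation": [0,0,0],"twist": 0,"hand": 0},
  {"translation": [0,0,0],"twist": 0,"hand": 0},
])

```text
time: 12.2
tool_pos: [0.5739, 0.3011, 0.1403]
tool_rot: [0.001, 0.745, 0.667, 0.002]
contact_force: [-0.3, 0.1, 6.4]
gripper_width: 0.538
grasp_force: 60.1
```

Emit:
apply_moves([
  {"translation": [0,0,-0.2],"twist": 0,"hand": 0},
  {"translation": [0,0,-0.4],"twist": 0,"hand": 0},
  {"translation": [0,0,-0.4],"twist": 0,"hand": 0},
  {"translation": [-0.2,0.03,-0.2],"twist": 0,"hand": 0},
  {"translation": [-0.4,0.05,0],"twist": 0,"hand": 0},
  {"translation": [-0.4,0.05,0],"twist": 0,"hand": 0},
  {"translation": [-0.4,0.05,0],"twist": 0,"hand": 0},
  {"translation": [-0.4,0.05,0],"twist": 0,"hand": 0},
])

```text
time: 13.0
tool_pos: [0.5753, 0.1178, 0.2581]
tool_rot: [0.0, 0.745, 0.667, 0.001]
contact_force: [1.0, 0.3, 0.3]
gripper_width: 0.537
grasp_force: 60.9
```

Emit:
apply_moves([
  {"translation": [-0.4,0.06,0],"twist": 0,"hand": 0},
  {"translation": [-0.4,0.06,0],"twist": 0,"hand": 0},
  {"translation": [-0.4,0.06,0],"twist": 0,"hand": 0},
  {"translation": [-0.4,0.06,0],"twist": 0,"hand": 0},
  {"translation": [-0.4,0.06,0],"twist": 0,"hand": 0},
  {"translation": [-0.4,0.06,0],"twist": 0,"hand": 0},
  {"translation": [-0.3,0.05,0],"twist": 0,"hand": 0},
  {"translation": [-0.07,0,0],"twist": 0,"hand": 0},
])

```text
time: 13.8
tool_pos: [0.5854, -0.1637, 0.2578]
tool_rot: [0.001, 0.746, 0.665, -0.0]
contact_force: [-0.0, -0.0, -0.4]
gripper_width: 0.538
grasp_force: 60.9
```

Emit:
apply_moves([
  {"translation": [0,0,0],"twist": 0,"hand": 0},
  {"translation": [0,0,0],"twist": 0,"hand": 0},
])

```text
time: 14.0
tool_pos: [0.5855, -0.1598, 0.2575]
tool_rot: [-0.0, 0.745, 0.667, 0.0]
contact_force: [-0.1, 0.6, 0.4]
gripper_width: 0.539
grasp_force: 60.9
```

Emit:
apply_moves([
  {"translation": [0,0,0.3],"twist": 0,"hand": 0},
  {"translation": [0,0,0.4],"twist": 0,"hand": 0},
  {"translation": [0,0,0.4],"twist": 0,"hand": 0},
  {"translation": [0,0,0.2],"twist": 0,"hand": 0},
  {"translation": [0,0,0],"twist": 0,"hand": 0},
  {"translation": [0,0,0],"twist": 0,"hand": 1},
  {"translation": [0,0,0],"twist": 0,"hand": 1},
  {"translation": [0,0,0],"twist": 0,"hand": 1},
])

```text
time: 14.8
tool_pos: [0.5869, -0.161, 0.1299]
tool_rot: [0.002, 0.745, 0.667, 0.001]
contact_force: [0.2, -0.6, 0.4]
gripper_width: 0.999
grasp_force: 0.0
```

Emit:
apply_moves([
  {"translation": [0,0,0],"twist": 0,"hand": 1},
  {"translation": [0,0,0],"twist": 0,"hand": 1},
  {"translation": [0,0,0],"twist": 0,"hand": 1},
  {"translation": [0,0,-0.3],"twist": 0,"hand": 1},
  {"translation": [0,0,-0.4],"twist": 0,"hand": 1},
  {"translation": [0,0,-0.4],"twist": 0,"hand": 1},
  {"translation": [0,0,-0.2],"twist": 0,"hand": 1},
  {"translation": [0,0,0],"twist": 0,"hand": 1},
])

```text
time: 15.6
tool_pos: [0.5874, -0.1616, 0.2625]
tool_rot: [0.004, 0.745, 0.667, 0.002]
contact_force: [-0.4, -0.7, 0.2]
gripper_width: 1.002
grasp_force: 0.0
```

```bash
python3 -c "
from h import *
save('wrist','w3.png')
for c in ['wrist','scene']:
  grab_frame(c); print([(np.round(r['point'],3),round(r['score'],2)) for r in recognise(c,'wad1_mid')])
go(.667,.190,.255)
"
```

```text
[(array([ 0.603, -0.193,  0.043]), 0.79)]
[(array([ 0.601, -0.188,  0.044]), 0.66)]
t 15.85 pos [ 0.585 -0.16   0.255] yaw 1.4597211080887247 tz [-0.004  0.002 -1.   ] j [-0.391  0.01   1.654  0.     1.481 -0.279] F [-0.133  0.038  0.579] g 0.997462478583076 0.0
units to go [ 3.574  0.431 -0.   ]
```

View pics/w3.png

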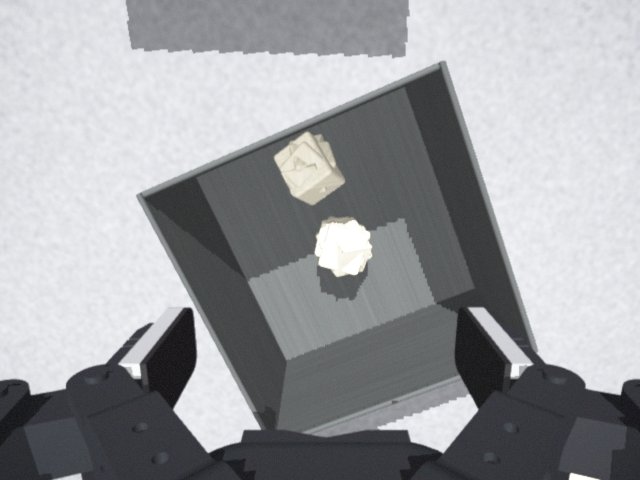

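Both white balls lie in the bin, at (310,168) and (343,247). Now to the handle. From there I'll check the balls once more with the top camera.

Emit:
apply_moves([
  {"translation": [0.2,0.02,0],"twist": 0,"hand": 1},
  {"translation": [0.42,0.05,0],"twist": 0,"hand": 1},
  {"translation": [0.42,0.05,0],"twist": 0,"hand": 1},
  {"translation": [0.42,0.05,0],"twist": 0,"hand": 1},
  {"translation": [0.42,0.05,0],"twist": 0,"hand": 1},
  {"translation": [0.42,0.05,0],"twist": 0,"hand": 1},
  {"translation": [0.42,0.05,0],"twist": 0,"hand": 1},
  {"translation": [0.42,0.05,0],"twist": 0,"hand": 1},
])

```text
time: 16.65
tool_pos: [0.6565, 0.1489, 0.2551]
tool_rot: [-0.001, 0.745, 0.667, -0.001]
contact_force: [0.1, -0.5, 0.0]
gripper_width: 0.994
grasp_force: 0.0
```

Emit:
apply_moves([
  {"translation": [0.3,0.04,0],"twist": 0,"hand": 1},
  {"translation": [0.13,0.02,0],"twist": 0,"hand": 1},
  {"translation": [0,0,0],"twist": 0,"hand": 1},
  {"translation": [0,0,0],"twist": 0,"hand": 1},
])

```text
time: 17.05
tool_pos: [0.6674, 0.1882, 0.2563]
tool_rot: [-0.0, 0.745, 0.667, -0.001]
contact_force: [-0.2, -0.1, 0.0]
gripper_width: 0.996
grasp_force: 0.0
```

```bash
python3 -c "
from h import *
w=cv2.imread('pics/w3.png')
t=save('top','top3.png')
print([(np.round(r['point'],3),round(r['score'],2)) for r in recognise('top','wad2_mid')])
save('wrist','w4.png')
go(.666,.189,.141)
tc=cv2.resize(cv2.cvtColor(t[170:300,300:430],cv2.COLOR_RGB2BGR),(480,480),interpolation=cv2.INTER_CUBIC)
b=cv2.resize(cv2.imread('pics/w4.png'),(320,240)); o=np.zeros((480,800,3),np.uint8); o[:,:480]=tc;o[:240,480:]=b; cv2.imwrite('pics/m.png',o)
"
```

```text
[(array([0.445, 0.428, 0.039]), 0.54), (array([ 0.578, -0.123,  0.052]), 0.49), (array([ 0.614, -0.455,  0.107]), 0.49)]
t 17.2 pos [0.668 0.188 0.257] yaw 1.4579040808934538 tz [-0. -0. -1.] j [ 0.167  0.209  1.435 -0.     1.497  0.28 ] F [0.473 0.015 0.51 ] g 1.000401882605418 0.0
units to go [ 0.012 -0.018  1.163]
```

View pics/m.png

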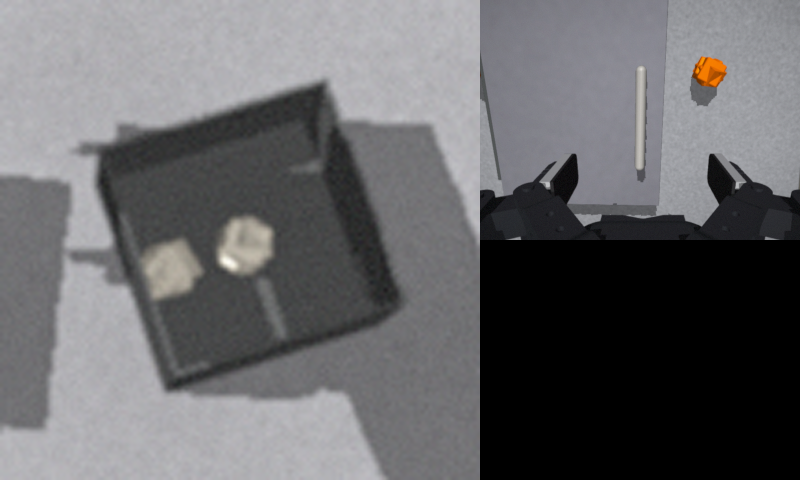

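The left panel shows both white balls on the bin floor. The right panel shows the bar upright in the wrist view, with its middle near (321,234) at full resolution, centred between the fingers and parallel to them.

```bash
python3 -c "
from h import *
a,b=ray('wrist',(323,134),.14),ray('wrist',(320,334),.14);m=(a+b)/2
print(a,b,m,np.arctan2(*(a-b)[:2]))
go(m[0],m[1],.145)"
```

```text
[0.672 0.249 0.14 ] [0.657 0.133 0.14 ] [0.665 0.191 0.14 ] 0.1292360747023871
t 17.2 pos [0.668 0.188 0.257] yaw 1.4579040808934538 tz [-0. -0. -1.] j [ 0.167  0.209  1.435 -0.     1.497  0.28 ] F [0.473 0.015 0.51 ] g 1.000401882605418 0.0
units to go [ 0.032 -0.031  1.123]
```

Emit:
apply_moves([
  {"translation": [0.03,-0.03,0.2],"twist": 0.1,"hand": 1},
  {"translation": [0,0,0.35],"twist": 0,"hand": 1},
  {"translation": [0,0,0.35],"twist": 0,"hand": 1},
  {"translation": [0,0,0.15],"twist": 0,"hand": 1},
  {"translation": [0,0,0.07],"twist": 0,"hand": 1},
  {"translation": [0,0,0],"twist": 0,"hand": 1},
])

```text
time: 17.8
tool_pos: [0.6651, 0.192, 0.1452]
tool_rot: [-0.0, 0.749, 0.663, -0.0]
contact_force: [-0.9, 0.5, 0.2]
gripper_width: 1.001
grasp_force: 0.0
```

Emit:
apply_moves([
  {"translation": [0,0,0],"twist": 0,"hand": 0},
  {"translation": [0,0,0],"twist": 0,"hand": 0},
  {"translation": [0,0,0],"twist": 0,"hand": 0},
  {"translation": [0,0,0],"twist": 0,"hand": 0},
  {"translation": [0,0,0],"twist": 0,"hand": 0},
  {"translation": [0,0,0],"twist": 0,"hand": 0},
  {"translation": [0,0,0],"twist": 0,"hand": 0},
  {"translation": [0,0,0],"twist": 0,"hand": 0},
])

```text
time: 18.6
tool_pos: [0.6654, 0.1927, 0.1459]
tool_rot: [0.0, 0.749, 0.663, 0.0]
contact_force: [-0.2, 0.7, 3.3]
gripper_width: 0.113
grasp_force: 58.6
```

The bar is gripped. Now I work out the arc.

```bash
python3 -c "
import numpy as np
t=np.radians(50*(1-np.cos(np.linspace(0,np.pi,25)))/2); p=1.9906*np.c_[np.cos(t+np.arctan2(40,195)),-np.sin(t+np.arctan2(40,195))]
d=np.diff(np.round(p-p[0],2),axis=0); print(np.round(d,2).tolist()); print(d.sum(0),d[:8].sum(0),d[:16].sum(0))"
```

```text
[[-0.0, -0.01], [-0.01, -0.02], [0.0, -0.03], [-0.02, -0.05], [-0.01, -0.06], [-0.03, -0.08], [-0.03, -0.08], [-0.03, -0.08], [-0.05, -0.09], [-0.05, -0.1], [-0.06, -0.09], [-0.06, -0.1], [-0.07, -0.09], [-0.08, -0.08], [-0.07, -0.08], [-0.08, -0.06], [-0.07, -0.06], [-0.07, -0.06], [-0.06, -0.04], [-0.05, -0.03], [-0.05, -0.03], [-0.03, -0.02], [-0.02, -0.01], [0.0, 0.0]]
[-1.   -1.35] [-0.13 -0.41] [-0.65 -1.1 ]
```

Emit:
apply_moves([
  {"translation": [0,0,-0.01],"twist": 0,"hand": 0},
  {"translation": [0,-0.01,-0.02],"twist": 0,"hand": 0},
  {"translation": [0,0,-0.03],"twist": 0,"hand": 0},
  {"translation": [0,-0.02,-0.05],"twist": 0,"hand": 0},
  {"translation": [0,-0.01,-0.06],"twist": 0,"hand": 0},
  {"translation": [0,-0.03,-0.08],"twist": 0,"hand": 0},
  {"translation": [0,-0.03,-0.08],"twist": 0,"hand": 0},
  {"translation": [0,-0.03,-0.08],"twist": 0,"hand": 0},
])

```text
time: 19.4
tool_pos: [0.6528, 0.1944, 0.1867]
tool_rot: [0.001, 0.749, 0.663, 0.001]
contact_force: [5.2, 1.5, -3.1]
gripper_width: 0.116
grasp_force: 58.3
```

Going well, with small forces.

Emit:
apply_moves([
  {"translation": [0,-0.05,-0.09],"twist": 0,"hand": 0},
  {"translation": [0,-0.05,-0.1],"twist": 0,"hand": 0},
  {"translation": [0,-0.06,-0.09],"twist": 0,"hand": 0},
  {"translation": [0,-0.06,-0.1],"twist": 0,"hand": 0},
  {"translation": [0,-0.07,-0.09],"twist": 0,"hand": 0},
  {"translation": [0,-0.08,-0.08],"twist": 0,"hand": 0},
  {"translation": [0,-0.07,-0.08],"twist": 0,"hand": 0},
  {"translation": [0,-0.08,-0.06],"twist": 0,"hand": 0},
])

```text
time: 20.2
tool_pos: [0.6028, 0.201, 0.2583]
tool_rot: [0.002, 0.749, 0.663, 0.004]
contact_force: [9.6, 3.2, 2.6]
gripper_width: 0.115
grasp_force: 58.6
```

Emit:
apply_moves([
  {"translation": [0,-0.07,-0.06],"twist": 0,"hand": 0},
  {"translation": [0,-0.07,-0.06],"twist": 0,"hand": 0},
  {"translation": [0,-0.06,-0.04],"twist": 0,"hand": 0},
  {"translation": [0,-0.05,-0.03],"twist": 0,"hand": 0},
  {"translation": [0,-0.05,-0.03],"twist": 0,"hand": 0},
  {"translation": [0,-0.03,-0.02],"twist": 0,"hand": 0},
  {"translation": [0,-0.02,-0.01],"twist": 0,"hand": 0},
  {"translation": [0,0,0],"twist": 0,"hand": 0},
])

```text
time: 21.0
tool_pos: [0.5682, 0.2056, 0.2842]
tool_rot: [0.002, 0.748, 0.663, 0.005]
contact_force: [7.4, 3.3, 5.1]
gripper_width: 0.108
grasp_force: 58.9
```

Emit:
apply_moves([
  {"translation": [0,0,0],"twist": 0,"hand": 0},
  {"translation": [0,0,0],"twist": 0,"hand": 0},
  {"translation": [0,0,0],"twist": 0,"hand": 0},
  {"translation": [0,0,0],"twist": 0,"hand": 0},
  {"translation": [0,0,0],"twist": 0,"hand": 0},
])

```text
time: 21.5
tool_pos: [0.5684, 0.2056, 0.2841]
tool_rot: [0.002, 0.749, 0.663, 0.005]
contact_force: [7.1, 3.8, 4.7]
gripper_width: 0.119
grasp_force: 58.9
```

```bash
python3 -c "
from h import *
go(.566,.205,.281)
a=save('scene','s5.png')
for c in ['scene','top']:
  grab_frame(c)
  for q in ['wad1_mid','lid']: print(c,q,[(np.round(r['point'],3),round(r['score'],2)) for r in recognise(c,q)])
"
```

```text
t 21.5 pos [0.568 0.206 0.284] yaw 1.4499444718629824 tz [ 0.01   0.003 -1.   ] j [ 0.224 -0.018  1.634  0.001  1.516  0.344] F [7.119 3.839 4.713] g 0.11858968425069492 58.875784277915955
units to go [-0.009 -0.023  0.03 ]
scene wad1_mid [(array([0.579, 0.25 , 0.262]), 0.35)]
scene lid [(array([0.577, 0.254, 0.261]), 0.75), (array([0.569, 0.493, 0.092]), 0.4)]
top wad1_mid [(array([ 0.599, -0.191,  0.046]), 0.75)]
top lid [(array([0.553, 0.137, 0.204]), 0.82)]
```

View pics/s5.png

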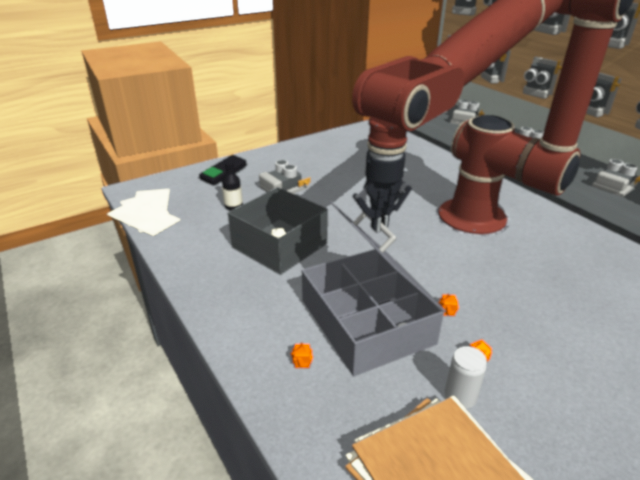

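The lid is open and seen nearly edge-on, with the bar in the gripper at about (378,225) and a ball visible in the bin at (278,233). The TCP rise gives 51.8 degrees and the TCP retreat 49.2, so the lid is at about 50 degrees and at rest. I hand it in.

```bash
python3 -c "
from plant import *
print(job_done())"
```

```text
the job is handed in; nothing more can be done
None
```

I handed the job in with both paper balls in the bin and the gripper holding the lid at rest at about 50 degrees, estimated from the arm's position; the hand-in call returned no verdict.

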